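# Ease open the spring-lidded trinket box under the lamp

### The arm

A 7-joint arm with a two-finger parallel gripper is mounted at the origin on the work surface. World frame = base frame: x ahead of the robot, y to its left, z up, the work surface at z = 0. Lengths are in m, angles in rad, forces in N, time in s.
With the tool pointing down it reaches from about 0.4 to 0.85 m from the base axis. Payload 10.4 kg.
Tool frame: the origin (TCP) lies midway between the tips of the shut fingers; the grasp point (between the pads) lies 19 mm behind it (manip.grasp_offset is the distance from the TCP to the grasp point, in m); z points along the fingers, y is the line along which they close (so a half turn about z gives the same grasp; the last joint's range is limited). The gripper opens to 85 mm and grips with 20 to 120 N. Pads are 22 mm wide; open, the fingers measure 114 mm over their backs; the gripper's body (76 mm by 85 mm) begins 54 mm behind the grasp point. The pads swing forward as they close: fully open they stand 13 mm farther back than shut.
Start: joints at [1.176, 0.332, -0.065, 1.46, 0.022, 1.35, -0.088], TCP at [0.227, -0.582, 0.231] pointing down, gripper open.
Joint ranges: [-2.6, 2.6], [-0.5, 2.12], [-1.47, 1.34], [0.16, 2.42], [-1.27, 4.41], [0.06, 2.06], [-2.6, 2.6]. Speed limits (rad/s): [2.22, 2.22, 2.79, 2.79, 3.14, 3.14, 3.14].

### API

Orientations are given as a unit quaternion [x, y, z, w].
In Python, from workcell import manip gives the robot as it stands.
- The arm moves only by the shell command python3 jog.py 'ROWS' [FORCE]. ROWS is one flat JSON list of numbers that holds 1 to 20 rows one after another, with no inner brackets; each row has 7 numbers: a rotation vector rx, ry, rz in rad, then dx, dy, dz in m, then the opening from 0.0 (shut) to 1.0 (fully open); each row is the pose to reach, as a shift and turn from the pose commanded when the command began, along the tool's axes at that moment; what a row does not reach only later rows make up. A row lasts 1/8 s, in which the tool goes at most 0.0625 m and 0.188 rad, less where a joint would pass 70% of its speed; a pose out of reach is approached as far as the arm can. The fingers move at their own pace and stop on an object; FORCE is the grip in N (left out, the last holds). Time passes only in rows, so rows that do not move let the fingers close. It prints the time, the measured TCP pose, the force, the opening and the grip force at its end. Input that does not fit is refused with a message, and nothing moves.
- manip.get_obs(): the state, without advancing time (a new reading comes with each control period).
- manip.camera(name): name is "side" or "top" or "wrist"; returns the picture (420x560x3 uint8, blue, green, red); there is no depth.
- manip.calibration(name): a dict with "fx", "fy", "cx", "cy" (pixels), "world_from_camera" (4x4, takes a point from camera to world coordinates); the wrist camera has in their place "tool_from_camera" (4x4, takes a point from camera to tool coordinates, whose origin is the TCP and whose axes are the flange's). Camera axes: x right, y up, looking along -z (the intrinsics and any distortion apply to the point x, -y, -z); pixel columns grow to the right and rows downward; lengths in m; the calibration is good to about 2 mm. A picture is of the moment at which its call begins: read the wrist's pose just before it. calibration takes no time and is no camera call.
- manip.hand_in(): hands the job in; it is judged then, once.
The state is a dict: "clock": time; "joint_pos": joint angles; "joint_velocities": joint speeds; "tau": joint torques, N m; "position": TCP position; "ee_rot": TCP orientation; "ft_force": force on the tool from outside, world axes, zero at the start; "torque": the same for the moment, N m; "grip_width": opening from 0.0 (shut) to 1.0 (fully open); "grasp_force": force on a finger pad.
Only numpy, scipy, OpenCV 4.12 (cv2) and the standard library are available. Lean on these libraries where they do the work, as an engineer would, in place of code of your own. Each camera call takes 0.05 s, during which the arm holds its last target. There are 200 camera calls.

### The job

Open the dark wooden trinket box that stands under the arm of the brass lamp: gently press down the brass thumb catch on its lid, then let the spring-loaded lid up under your fingertip all the way, without letting it fly open, and leave it standing open. The lid's inlay is brittle shell, so use no more than a light touch anywhere on the box; keep off the lamp and do not shift the other ornaments.

Things in the scene. Friction and masses are not known exactly. Their poses are not given: they have to be found in the camera images.
- box: Dark wooden trinket box, fixed, 110 (x) x 150 (y), 60 high with lid shut (lid 10 thick, flat pale shell discs inlaid). Origin: centre of underside; z up; +x points to the catch side, away from the robot (within 0.35 rad); hinge on the robot's side. More than 15 N on box, lid or catch breaks the inlay. Brass hook outside its +x wall.
- lid_hinge (a point): Middle of the lid's hinge line, at x -55, y 0, z 50 in the box's frame; the line runs along the box's y axis. As the lid opens, its catch side rises and swings back towards the robot; the inlaid outer face turns to the robot.
- lid (a joint): Lid angle, rad: 0 shut, stop 1.25. Once the catch frees it a spring lifts it: about 6 N upward at the catch when shut, fading to nothing near 1.08, where it rests by itself. Let go before about 0.7 it flies up, faster than 2 rad/s.
- catch (a joint): Angle of the thumb catch to the lid, rad: 0 at rest, 0.25 fully down; frees the lid at about 0.1. At press that takes about 3 N; fully down, where it is hard, 5 N. About 6 N holds the freed lid shut; as the fingertip slowly withdraws, the lid rises after it, keeps the catch pressed, and cannot latch again.
- press (a point): Where to press: on top of the catch's brass plate (44 along x, 34 along y), level at rest, 76 above the table, 16 above the lid. The plate turns on a pin 22 farther out (+x of box); its free end is 14 nearer the hinge and goes down 8. Lid shut: 91 out from and 26 above the hinge line. Moves with catch and lid; axes as the box's when shut.
- lamp: Low brass lamp, fixed. Origin: centre under its foot (130 across), off the box's +y side. Post 18 thick; from it an arm 14 thick, centre 222 above the table, runs 380 along the lamp's -y, above the box's catch; shade 110 across at its end, underside 158 up. No room for an upright gripper over the catch: lean the tool 25 to 50 deg, gripper towards the robot, fingertips under the arm.
- cup_a: Bystander: small white porcelain cup, 54 across, 42 high (mm), loose; origin at the centre of its underside. Leave it where it is.
- bowl: Bystander: blue bowl, 100 across, 40 high (mm), loose; origin at the centre of its underside. Leave it where it is.
- stone: Bystander: polished stone, 84 across, 32 high (mm), loose; origin at the centre of its underside. Leave it where it is.
- coaster: Bystander: cork coaster, 90 across, 8 thick (mm), loose; origin at the centre of its underside. Leave it where it is.
- figurine: Bystander: dark figurine on a terracotta foot, 80 across, 116 high (mm), loose; origin at the centre of its underside. Leave it where it is.
- candle: Bystander: candle jar, 68 across, 70 high (mm), loose; origin at the centre of its underside. Leave it where it is.
- case: Bystander: black rubber-coated spectacles case, 60 x 150, 35 high (mm), loose; origin at the centre of its underside. Leave it where it is.

How it is judged:
On the way:
1. the lid is about half open (0.35 to 0.85 rad), moving slower than 1.5 rad/s, with a fingertip on the lid or its catch (value of joint lid between 0.35 and 0.85 rad and velocity of joint lid below 1.5 rad/s and contact force between the fingers and box above 0.2 N), for 0.15 s.
At the end, for the whole second after the job is handed in: The lid stands open (over 0.95 rad) and still, with nothing touching it (value of joint lid above 0.95 rad and velocity of joint lid between -0.1 and 0.1 rad/s).
It fails at once if the lid flies open (faster than 2 rad/s when past 0.3 rad) (value of joint lid above 0.3 rad and velocity of joint lid above 2 rad/s).
It fails at once if the box, its lid or catch is pushed with more than 15 N (contact force between any of the fingers, the arm and box above 15 N).
It fails at once if the lamp is pushed with more than 2 N (contact force between any of the fingers, the arm and lamp above 2 N).
It fails at once if another ornament is shifted by more than 30 mm (distance of any of cup_a, bowl, stone, coaster, figurine, candle, case from where it was at the start of the episode above 0.03 m).
It also fails if it takes over 38 s, if anything falls off the work surface, if the arm or the gripper's body presses on something with over 40 N, if the wrist force passes 120 N, or if a joint passes its speed limit or range.

## Working session

There is one attempt and no reset: what is moved stays moved. The work goes in short steps, Python scripts to look and compute and a shell command to move; the robot and the scene stay as the last step left them, time stands still between calls to the robot, and variables do not carry over. Pictures are saved under pics/ and viewed, at most 10 in all, crops included, and the job is handed in when it is done.

```bash
ls; mkdir -p pics
python3 - <<'E'
from workcell import manip
import cv2
o=manip.get_obs();print({k:o[k] for k in('clock','position','ee_rot','ft_force','grip_width')})
for n in('side','top'):
    cv2.imwrite(f'pics/{n}0.png',manip.camera(n));print(n,manip.calibration(n))
print(manip.calibration('wrist'))
E
```

```text
jog.py
pics
workcell.py
{'clock': 0.0, 'position': array([ 0.22692897, -0.58195377,  0.23050988]), 'ee_rot': array([ 9.82763603e-01,  1.84865338e-01, -1.73665295e-04, -6.91269099e-04]), 'ft_force': array([ 0.18266823,  0.60447945, -0.04301193]), 'grip_width': 1.002180675050451}
side {'fx': 478.45093512433596, 'fy': 478.45093512433596, 'cx': 280.7055004302427, 'cy': 209.992289382158, 'world_from_camera': array([[-0.93728988,  0.2378989 , -0.25473869,  0.23548198],
       [-0.34812002, -0.675271  ,  0.65024728,  0.94997376],
       [-0.01732454,  0.69814983,  0.71574204,  1.04873644],
       [ 0.        ,  0.        ,  0.        ,  1.        ]])}
top {'fx': 441.903852899937, 'fy': 441.903852899937, 'cx': 276.25877612053443, 'cy': 203.9883775306763, 'world_from_camera': array([[ 0.02809136,  0.99042579, -0.13515779,  0.40261733],
       [-0.99958485,  0.02869891,  0.00254846,  0.07931709],
       [ 0.00640294,  0.13503009,  0.99082081,  1.33355394],
       [ 0.        ,  0.        ,  0.        ,  1.        ]])}
{'fx': 356.05136156457024, 'fy': 356.05136156457024, 'cx': 281.5583085482143, 'cy': 214.04628118382448, 'tool_from_camera': array([[ 2.28972500e-03,  9.55002388e-01,  2.96589272e-01,
         7.51277188e-02],
       [ 9.99997307e-01, -2.29895003e-03, -3.17665117e-04,
         9.99856643e-04],
       [ 3.78472972e-04,  2.96589201e-01, -9.55005080e-01,
        -1.43580582e-01],
       [ 0.00000000e+00,  0.00000000e+00,  0.00000000e+00,
         1.00000000e+00]])}
```

View pics/side0.png

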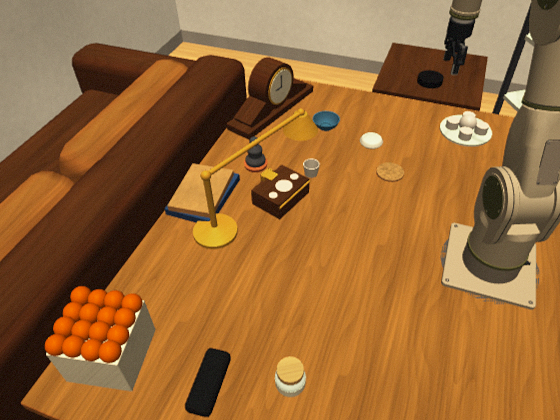

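View pics/top0.png

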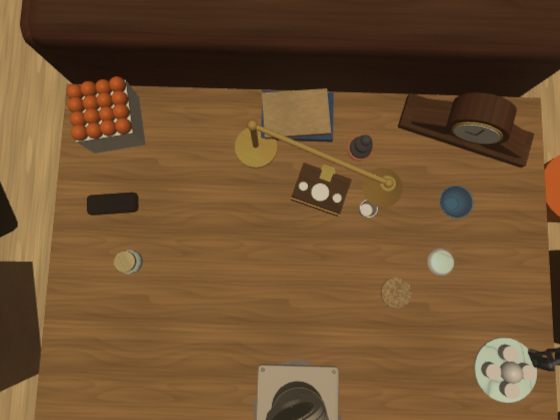

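The top view shows the box near (320,190) and its catch at (327,173). The lamp foot is at (256,147), with the arm running (252,126) to (389,183), and the cup is at (369,209). In the side view the catch is at (269,175) and the lid disc at (284,186).

```bash
cat > h.py <<'E'
import numpy as np,cv2
from workcell import manip
def ray(n,u,v):
    c=manip.calibration(n);W=c['world_from_camera']
    d=np.array([(u-c['cx'])/c['fx'],-(v-c['cy'])/c['fy'],-1]);return W[:3,3],W[:3,:3]@d
def onz(n,u,v,z):
    o,d=ray(n,u,v);return o+d*(z-o[2])/d[2]
def tri(p,q):
    (o1,d1),(o2,d2)=ray('top',*p),ray('side',*q)
    s=np.linalg.lstsq(np.c_[d1,-d2],o2-o1,rcond=None)[0];a,b=o1+s[0]*d1,o2+s[1]*d2
    return (a+b)/2,np.linalg.norm(a-b)
E
python3 - <<'E'
from h import *
R={'top':(275,150,100,80),'side':(235,150,90,75)}
tile=[]
for n,(x,y,w,h) in R.items():
    im=cv2.imread(f'pics/{n}0.png')[y:y+h,x:x+w];hsv=cv2.cvtColor(im,cv2.COLOR_BGR2HSV)
    tile.append(cv2.resize(im,(390,312),interpolation=cv2.INTER_CUBIC))
    for nm,lo,hi,z in(('white',(0,0,140),(180,70,255),.06),('brass',(18,120,100),(35,255,255),.076),('dark',(0,0,0),(180,255,70),.06)):
        m=cv2.inRange(hsv,lo,hi)
        cs=cv2.findContours(m,cv2.RETR_EXTERNAL,cv2.CHAIN_APPROX_NONE)[0]
        for c in cs:
            if cv2.contourArea(c)>15:
                (a,b),s,t=cv2.minAreaRect(c);M=cv2.moments(c);a,b=M['m10']/M['m00'],M['m01']/M['m00']
                print(n,nm,np.round([a+x,b+y],1),np.round(s,1),round(t,1),cv2.contourArea(c),onz(n,a+x,b+y,z).round(4))
cv2.imwrite('pics/crop.png',np.hstack(tile))
print('foot',onz('top',256,147.5,.01),'arm',onz('top',252,126,.222),onz('top',389,183,.222))
E
```

```text
top white [365.8 209.6] [13.4 13. ] 26.6 114.0 [ 0.5674 -0.1845  0.06  ]
top white [336.8 197.8] [8. 8.] 90.0 48.5 [ 0.5997 -0.0998  0.06  ]
top white [319.9 191.7] [17. 17.] 90.0 224.5 [ 0.6161 -0.0503  0.06  ]
top white [303.  185.8] [8. 8.] 90.0 52.0 [ 0.6323 -0.0007  0.06  ]
top brass [314.  205.8] [50.   1.6] 19.4 29.5 [ 0.5721 -0.0325  0.076 ]
top brass [326.8 172.4] [15.4 15.4] 21.8 178.5 [ 0.6711 -0.068   0.076 ]
top brass [345.3 164.6] [73.8 11.1] 28.0 231.5 [ 0.6957 -0.1215  0.076 ]
top dark [327.7 205.2] [42.4 11.5] 19.4 154.0 [ 0.5771 -0.0737  0.06  ]
top dark [360.3 153. ] [ 7. 19.] 90.0 101.0 [ 0.7358 -0.1683  0.06  ]
side white [272.6 194.8] [7. 5.] 0.0 24.5 [6.323e-01 3.000e-04 6.000e-02]
side white [283.5 185.4] [ 9. 15.] 90.0 116.0 [ 0.6157 -0.0492  0.06  ]
side white [293.8 176. ] [4. 7.] 90.0 21.0 [ 0.6002 -0.0998  0.06  ]
side brass [294.6 193.4] [ 2.1 39.6] 47.7 51.0 [ 0.5668 -0.0113  0.076 ]
side brass [268.7 173.8] [14.4 11.7] 35.5 111.5 [ 0.6706 -0.0671  0.076 ]
side brass [238.8 152.5] [ 4.2 12.2] 60.3 28.5 [ 0.7995 -0.1317  0.076 ]
side dark [277.4 202.9] [32.3 59.2] 77.9 546.5 [0.6066 0.0277 0.06  ]
side dark [236.7 180.2] [ 3.1 10.1] 31.0 16.0 [ 0.7597 -0.0233  0.06  ]
side dark [255.2 158.8] [16. 18.] 90.0 212.5 [ 0.7452 -0.1372  0.06  ]
foot [0.75662701 0.14312006 0.01      ] arm [0.75700382 0.14526245 0.222     ] [ 0.61679647 -0.210461    0.222     ]
```

View pics/crop.png

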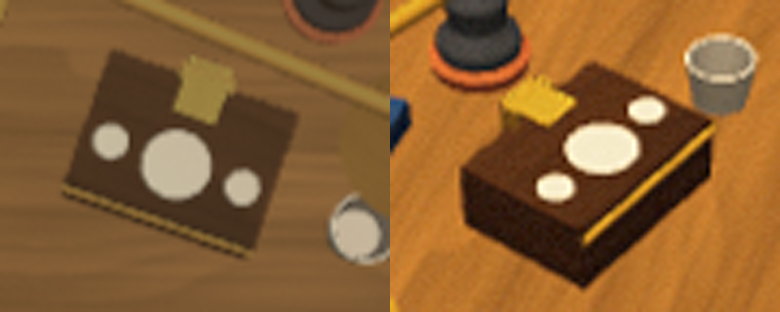

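Both views agree to about 1 mm, and the box yaw is about -0.318 rad. I'll work out the waypoints, leaning 38° with tool x along box +y, so the wrist camera sits sideways and clear of the lamp arm.

```bash
cat >> h.py <<'E'
from scipy.spatial.transform import Rotation as Ro
psi=-.318
B=np.array([[np.cos(psi),-np.sin(psi),0],[np.sin(psi),np.cos(psi),0],[0,0,1]])
press=np.array([.6632,-.0652,.076]);hinge=press-B@[.091,0,.026]
def Rt(deg):
    t=np.radians(deg);s,c=np.sin(t),np.cos(t)
    return B@np.array([[0,c,s],[1,0,0],[0,s,-c]])
def rel(p,R,p0,R0): # target in axes of pose 0
    return np.r_[(R0.T@R if 0 else Ro.from_matrix(R0.T@R).as_rotvec()),R0.T@(p-p0)].round(4)
def now():
    o=manip.get_obs();return o['position'],Ro.from_quat(o['ee_rot']).as_matrix()
def tcp(off,deg): # TCP with lower finger edge at press-4mm, off back along the tool axis
    R=Rt(deg);return press-B@[.004,0,0]+R[:,1]*.011-R[:,2]*off
E
python3 - <<'E'
from h import *
p,R=now()
print(rel(np.array([.5,-.045,.30]),Rt(38),p,R), rel(np.array([.40,-.3,.32]),Rt(38),p,R),tcp(.05,38))
E
```

```text
[-0.6204  0.2914 -0.8478  0.4495 -0.4012 -0.0689] [-0.6204  0.2914 -0.8478  0.2637 -0.1999 -0.0892] [ 0.63839438 -0.0570347   0.12217281]
```

```bash
python3 jog.py '[0, 0, 0, 0.05, -0.04, -0.06, 0, -0.1, 0.05, -0.14, 0.09, -0.08, -0.08, 0, -0.2, 0.1, -0.28, 0.135, -0.12, -0.09, 0, -0.3, 0.15, -0.42, 0.18, -0.16, -0.09, 0, -0.4, 0.2, -0.56, 0.225, -0.2, -0.09, 0, -0.5, 0.25, -0.7, 0.27, -0.24, -0.09, 0, -0.62, 0.291, -0.848, 0.315, -0.28, -0.085, 0, -0.62, 0.291, -0.848, 0.36, -0.32, -0.08, 0, -0.62, 0.291, -0.848, 0.405, -0.36, -0.075, 0, -0.62, 0.291, -0.848, 0.45, -0.401, -0.069, 0, -0.62, 0.291, -0.848, 0.45, -0.401, -0.069, 0, -0.62, 0.291, -0.848, 0.45, -0.401, -0.069, 0, -0.62, 0.291, -0.848, 0.45, -0.401, -0.069, 0]' 60
python3 - <<'E'
from h import *
p,R=now();print(manip.get_obs()['joint_pos'].round(2),rel(np.array([.5,-.045,.30]),Rt(38),p,R),rel(tcp(.05,38),Rt(38),p,R))
E
```

```text
clock: 1.72
position: [0.5002, -0.0463, 0.3]
ee_rot: [0.766, 0.554, 0.19, 0.264]
ft_force: [0.8, -0.7, 0.8]
grip_width: 0.004
grasp_force: 0.0
[ 0.46 -0.44 -0.5   2.17  0.05  0.74 -0.41] [-0.0002  0.0019 -0.0001  0.0012 -0.0005 -0.0004] [-2.00e-04  1.90e-03 -1.00e-04  3.34e-02 -3.30e-03  2.23e-01]
```

```bash
python3 jog.py '[0, 0, 0, 0.008, 0, 0.05, 0, 0, 0, 0, 0.016, 0, 0.1, 0, 0, 0, 0, 0.024, 0, 0.15, 0, 0, 0, 0, 0.029, -0.002, 0.19, 0, 0, 0, 0, 0.032, -0.003, 0.215, 0, 0, 0, 0, 0.032, -0.003, 0.223, 0, 0, 0, 0, 0.032, -0.003, 0.223, 0, 0, 0, 0, 0.032, -0.003, 0.223, 0]'
python3 - <<'E'
from h import *
p,R=now();print(manip.get_obs()['joint_pos'].round(2),rel(tcp(.05,38),Rt(38),p,R),rel(tcp(.01,38),Rt(38),p,R),R.T@[0,0,-1])
for n in('top','side'):
    im=manip.camera(n);x,y={'top':(260,110),'side':(210,110)}[n]
    globals()[n]=cv2.resize(im[y:y+120,x:x+120],(390,390),interpolation=cv2.INTER_CUBIC)
cv2.imwrite('pics/pre.png',np.hstack([top,side]))
E
```

```text
clock: 2.72
position: [0.6386, -0.0582, 0.1231]
ee_rot: [0.766, 0.554, 0.19, 0.265]
ft_force: [-1.1, 0.8, 0.0]
grip_width: 0.002
grasp_force: 0.0
[ 0.63  0.21 -0.79  2.09  1.03  0.48 -1.26] [ 0.0008  0.0022  0.0004  0.001  -0.001   0.0004] [ 0.0008  0.0022  0.0004  0.0011 -0.0011  0.0404] [ 0.00191511 -0.61632833  0.78748697]
```

View pics/pre.png

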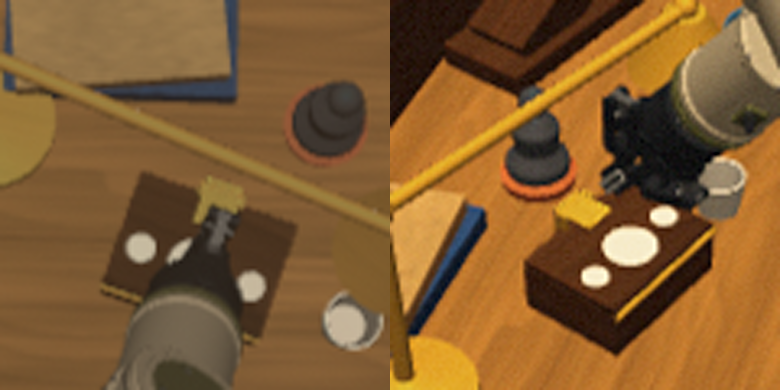

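The top view shows the tip just short of the catch plate and in line with it, and the lamp arm is clear. I'll approach along the tool axis, then go down in small steps watching the force.

```bash
python3 jog.py '[0, 0, 0, 0, 0, 0.015, 0, 0, 0, 0, 0, 0, 0.03, 0, 0, 0, 0, 0.001, -0.001, 0.04, 0, 0, 0, 0, 0.001, -0.001, 0.04, 0, 0, 0, 0, 0.001, -0.001, 0.04, 0, 0, 0, 0, 0.001, -0.001, 0.04, 0]'
python3 jog.py '[0, 0, 0, 0, -0.0006, 0.0008, 0, 0, 0, 0, 0, -0.0012, 0.0016, 0, 0, 0, 0, 0, -0.0012, 0.0016, 0, 0, 0, 0, 0, -0.0012, 0.0016, 0]'
python3 jog.py '[0, 0, 0, 0, -0.0006, 0.0008, 0, 0, 0, 0, 0, -0.0012, 0.0016, 0, 0, 0, 0, 0, -0.0012, 0.0016, 0, 0, 0, 0, 0, -0.0012, 0.0016, 0]'
python3 - <<'E'
from h import *
p,R=now();print(rel(tcp(0,38),Rt(38),p,R),p)
E
```

```text
clock: 3.58
position: [0.6619, -0.0638, 0.0913]
ee_rot: [0.766, 0.554, 0.191, 0.265]
ft_force: [-0.3, 0.2, -0.2]
grip_width: -0.002
grasp_force: 0.0
clock: 4.08
position: [0.6618, -0.0638, 0.0886]
ee_rot: [0.766, 0.554, 0.191, 0.264]
ft_force: [0.1, 0.2, 0.1]
grip_width: 0.002
grasp_force: 0.0
clock: 4.58
position: [0.6619, -0.0638, 0.0866]
ee_rot: [0.766, 0.554, 0.191, 0.264]
ft_force: [-0.4, 0.8, 0.4]
grip_width: 0.001
grasp_force: 0.0
[ 0.0005  0.0009  0.0008 -0.0009  0.0026  0.007 ] [ 0.66187871 -0.06377009  0.0866447 ]
```

```bash
for i in 1; do python3 jog.py '[0, 0, 0, 0, -0.0006, 0.0008, 0, 0, 0, 0, 0, -0.0012, 0.0016, 0, 0, 0, 0, 0, -0.0012, 0.0016, 0, 0, 0, 0, 0, -0.0012, 0.0016, 0]' | sed -n 2,4p; done
python3 jog.py '[0, 0, 0, 0, -0.0006, 0.0008, 0, 0, 0, 0, 0, -0.0006, 0.0008, 0, 0, 0, 0, 0, -0.0006, 0.0008, 0]' | sed -n 2,4p
```

```text
position: [0.6619, -0.0638, 0.0846]
ee_rot: [0.766, 0.554, 0.19, 0.264]
ft_force: [0.5, 0.3, -0.1]
position: [0.6619, -0.0638, 0.0836]
ee_rot: [0.766, 0.554, 0.191, 0.264]
ft_force: [-0.6, -0.1, -0.2]
```

```bash
python3 jog.py '[0, 0, 0, 0, -0.0006, 0.0008, 0, 0, 0, 0, 0, -0.0006, 0.0008, 0, 0, 0, 0, 0, -0.0006, 0.0008, 0]' | sed -n 2,4p
```

```text
position: [0.6619, -0.0638, 0.0826]
ee_rot: [0.766, 0.554, 0.191, 0.264]
ft_force: [-0.8, 0.2, 0.5]
```

```bash
python3 jog.py '[0, 0, 0, 0, -0.0006, 0.0008, 0, 0, 0, 0, 0, -0.0006, 0.0008, 0, 0, 0, 0, 0, -0.0006, 0.0008, 0]' | sed -n 2,4p
python3 jog.py '[0, 0, 0, 0, -0.0006, 0.0008, 0, 0, 0, 0, 0, -0.0006, 0.0008, 0, 0, 0, 0, 0, -0.0006, 0.0008, 0]' | sed -n 2,4p
```

```text
position: [0.6619, -0.0638, 0.0816]
ee_rot: [0.766, 0.554, 0.19, 0.264]
ft_force: [-0.5, 0.2, -0.0]
position: [0.662, -0.0639, 0.0806]
ee_rot: [0.766, 0.554, 0.191, 0.264]
ft_force: [-1.0, -0.7, 0.3]
```

```bash
python3 jog.py '[0, 0, 0, 0, -0.0006, 0.0008, 0, 0, 0, 0, 0, -0.0006, 0.0008, 0, 0, 0, 0, 0, -0.0006, 0.0008, 0]' | sed -n 2,4p
```

```text
position: [0.662, -0.0638, 0.0797]
ee_rot: [0.766, 0.554, 0.191, 0.264]
ft_force: [-1.6, 0.1, 2.8]
```

Contact at z≈0.080. I'll press on gently.

```bash
python3 jog.py '[0, 0, 0, 0, -0.0006, 0.0008, 0, 0, 0, 0, 0, -0.0006, 0.0008, 0, 0, 0, 0, 0, -0.0006, 0.0008, 0]' | sed -n 2,4p
```

```text
position: [0.662, -0.0638, 0.0786]
ee_rot: [0.766, 0.554, 0.191, 0.264]
ft_force: [-1.0, 0.8, 3.5]
```

```bash
python3 jog.py '[0, 0, 0, 0, -0.0006, 0.0008, 0, 0, 0, 0, 0, -0.0006, 0.0008, 0, 0, 0, 0, 0, -0.0006, 0.0008, 0]' | sed -n 2,4p
```

```text
position: [0.662, -0.0638, 0.0777]
ee_rot: [0.766, 0.554, 0.191, 0.264]
ft_force: [-3.7, 1.1, 5.7]
```

```bash
python3 jog.py '[0, 0, 0, 0, -0.0006, 0.0008, 0, 0, 0, 0, 0, -0.0006, 0.0008, 0, 0, 0, 0, 0, -0.0006, 0.0008, 0]' | sed -n 2,4p
```

```text
position: [0.6622, -0.0638, 0.0769]
ee_rot: [0.766, 0.554, 0.191, 0.264]
ft_force: [-3.9, 1.7, 5.8]
```

Force has levelled off at about 6 N, so the lid looks freed. Next I'll compute the arc about the hinge in the tool's axes.

```bash
cat >> h.py <<'E'
def arc(a0,a1,n,d0,d1,alpha0=0):
    """rows that swing the contact edge about the hinge from the present pose (lid angle a0)"""
    p,R=now();edge=p-R[:,1]*.0065;out=[]
    for k in range(1,n+1):
        a=(a1-a0)*k/n
        e=hinge+Ro.from_rotvec(-a*B[:,1]).apply(edge-hinge)
        Rn=R@Ro.from_rotvec([np.radians((d1-d0)*k/n)*s_,0,0]).as_matrix()
        out.append((rel(e+Rn[:,1]*.0065,Rn,p,R)))
    return out
s_=1
E
python3 - <<'E'
from h import *
p,R=now();print(manip.get_obs()['joint_pos'].round(2))
# sign of lean: should raise R[:,2] outward
print((R@Ro.from_rotvec([.1,0,0]).as_matrix())[:,2],R[:,2])
for r in arc(0,.4,5,38,42):print(r)
E
```

```text
[ 0.54  0.34 -0.71  2.07  1.27  0.47 -1.47]
[ 0.50754235 -0.16807877 -0.84507413] [ 0.58516883 -0.19354093 -0.78747657]
[ 0.014   0.      0.     -0.      0.0025 -0.0065]
[ 0.0279  0.      0.     -0.      0.0044 -0.0131]
[ 0.0419  0.      0.     -0.      0.0058 -0.0199]
[ 0.0559  0.      0.     -0.      0.0066 -0.0267]
[ 0.0698 -0.      0.     -0.      0.0069 -0.0336]
```

```bash
sed -i 's/^s_=1/s_=-1/' h.py
python3 - <<'E'
from h import *
for r in arc(0,.4,8,38,42):print(r)
E
python3 jog.py '[0, 0, 0, 0, 0.0008, -0.0008, 0, 0, 0, 0, 0, 0.0014, -0.0016, 0, -0.01, 0, 0, 0, 0.0019, -0.0024, 0, -0.01, 0, 0, 0, 0.0023, -0.0032, 0, -0.01, 0, 0, 0, 0.0023, -0.0032, 0]' | sed -n 1,4p
```

```text
[-0.0087 -0.      0.     -0.      0.0016 -0.0041]
[-0.0175 -0.      0.     -0.      0.003  -0.0083]
[-0.0262  0.     -0.     -0.      0.0042 -0.0126]
[-0.0349  0.      0.     -0.      0.0052 -0.0169]
[-0.0436  0.      0.     -0.      0.0059 -0.0213]
[-0.0524  0.     -0.     -0.      0.0065 -0.0257]
[-0.0611  0.     -0.     -0.      0.0068 -0.0301]
[-0.0698  0.      0.     -0.      0.0069 -0.0345]
clock: 8.7
position: [0.6615, -0.0636, 0.0803]
ee_rot: [0.764, 0.554, 0.193, 0.268]
ft_force: [-5.3, 0.9, 4.2]
```

The lid is following: z is up 3.4 mm and the force is steady. Continue along the arc.

```bash
python3 jog.py '[-0.004, 0, 0, 0, 0.0008, -0.002, 0, -0.009, 0, 0, 0, 0.0016, -0.004, 0, -0.013, 0, 0, 0, 0.0023, -0.006, 0, -0.0175, 0, 0, 0, 0.003, -0.0083, 0, -0.022, 0, 0, 0, 0.0036, -0.0105, 0, -0.026, 0, 0, 0, 0.0042, -0.0126, 0, -0.03, 0, 0, 0, 0.0047, -0.0147, 0, -0.035, 0, 0, 0, 0.0052, -0.0169, 0, -0.035, 0, 0, 0, 0.0052, -0.0169, 0]' | sed -n 1,4p
python3 - <<'E'
from h import *
print(manip.get_obs()['joint_pos'].round(2))
for r in arc(.2,.8,12,40,46):print(r)
E
```

```text
clock: 9.82
position: [0.655, -0.0616, 0.0964]
ee_rot: [0.76, 0.55, 0.203, 0.281]
ft_force: [-5.4, 1.6, 1.9]
[ 0.54  0.28 -0.71  2.11  1.31  0.46 -1.53]
[-0.0087 -0.      0.     -0.      0.0008 -0.0044]
[-0.0175  0.      0.     -0.      0.0014 -0.0088]
[-0.0262  0.     -0.     -0.      0.0017 -0.0132]
[-0.0349 -0.     -0.     -0.      0.0019 -0.0177]
[-0.0436 -0.     -0.     -0.      0.0018 -0.0221]
[-0.0524  0.     -0.     -0.      0.0015 -0.0266]
[-0.0611  0.      0.     -0.      0.001  -0.031 ]
[-0.0698 -0.     -0.     -0.      0.0002 -0.0354]
[-0.0785  0.     -0.     -0.     -0.0007 -0.0397]
[-0.0873  0.     -0.     -0.     -0.0019 -0.044 ]
[-0.096  -0.     -0.     -0.     -0.0033 -0.0483]
[-0.1047  0.     -0.     -0.     -0.0048 -0.0524]
```

```bash
python3 jog.py '[-0.004, 0, 0, 0, -0.0004, -0.0028, 0, -0.009, 0, 0, 0, -0.0006, -0.0053, 0, -0.013, 0, 0, 0, -0.0005, -0.0077, 0, -0.0175, 0, 0, 0, -0.0004, -0.0101, 0, -0.022, 0, 0, 0, -0.0002, -0.0125, 0, -0.026, 0, 0, 0, 0, -0.0147, 0, -0.026, 0, 0, 0, 0, -0.0147, 0]' | sed -n 1,4p
python3 - <<'E'
from h import *
print(manip.get_obs()['joint_pos'].round(2))
im=manip.camera('side');a=cv2.resize(im[110:220,220:330],(390,390),interpolation=cv2.INTER_CUBIC)
cv2.imwrite('pics/m1.png',a)
for r in arc(.35,.8,9,42,46):print(r)
E
```

```text
clock: 10.7
position: [0.6468, -0.0588, 0.1086]
ee_rot: [0.756, 0.547, 0.21, 0.292]
ft_force: [-0.4, -0.3, 4.6]
[ 0.54  0.23 -0.71  2.14  1.33  0.45 -1.57]
[-0.0078 -0.      0.     -0.      0.0002 -0.0044]
[-0.0155 -0.      0.     -0.      0.0002 -0.0088]
[-0.0233 -0.      0.     -0.     -0.0001 -0.0132]
[-0.031   0.     -0.     -0.     -0.0006 -0.0176]
[-0.0388  0.      0.     -0.     -0.0013 -0.022 ]
[-0.0465 -0.      0.     -0.     -0.0022 -0.0263]
[-0.0543 -0.     -0.     -0.     -0.0033 -0.0306]
[-0.0621 -0.     -0.     -0.     -0.0046 -0.0348]
[-0.0698 -0.      0.     -0.     -0.0061 -0.0389]
```

View pics/m1.png

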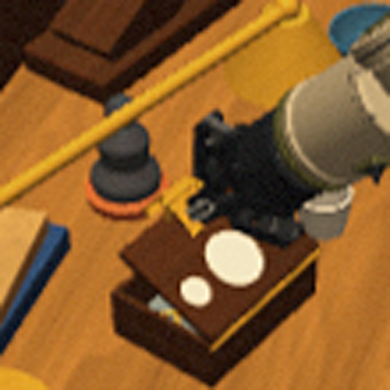

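The side view shows the lid up about 0.3 rad with the tip on the catch plate (195,205 in the crop). Force is a steady 4.6 N.

```bash
python3 jog.py '[-0.004, 0, 0, 0, 0.0002, -0.0022, 0, -0.008, 0, 0, 0, 0.0002, -0.0044, 0, -0.012, 0, 0, 0, 0.0002, -0.0066, 0, -0.0155, 0, 0, 0, 0.0002, -0.0088, 0, -0.019, 0, 0, 0, 0, -0.011, 0, -0.023, 0, 0, 0, -0.0001, -0.0132, 0, -0.027, 0, 0, 0, -0.0003, -0.0154, 0, -0.031, 0, 0, 0, -0.0006, -0.0176, 0, -0.031, 0, 0, 0, -0.0006, -0.0176, 0]' | sed -n 1,4p
python3 - <<'E'
from h import *
print(manip.get_obs()['joint_pos'].round(2))
for r in arc(.52,1.1,12,43.5,48):print(r)
E
```

```text
clock: 11.88
position: [0.6348, -0.0549, 0.1208]
ee_rot: [0.751, 0.544, 0.218, 0.303]
ft_force: [-0.6, -0.1, 3.7]
[ 0.53  0.18 -0.72  2.18  1.36  0.43 -1.63]
[-0.0065  0.      0.     -0.     -0.0005 -0.0042]
[-0.0131  0.     -0.     -0.     -0.0013 -0.0084]
[-0.0196  0.     -0.     -0.     -0.0022 -0.0125]
[-0.0262 -0.     -0.     -0.     -0.0033 -0.0166]
[-0.0327  0.     -0.     -0.     -0.0046 -0.0206]
[-0.0393  0.     -0.     -0.     -0.0062 -0.0246]
[-0.0458  0.     -0.     -0.     -0.0079 -0.0285]
[-0.0524  0.     -0.     -0.     -0.0097 -0.0323]
[-0.0589  0.      0.     -0.     -0.0118 -0.036 ]
[-0.0654  0.      0.     -0.     -0.014  -0.0396]
[-0.072   0.     -0.     -0.     -0.0164 -0.043 ]
[-0.0785  0.     -0.     -0.     -0.019  -0.0464]
```

```bash
python3 jog.py '[-0.003, 0, 0, 0, -0.0002, -0.0021, 0, -0.0065, 0, 0, 0, -0.0005, -0.0042, 0, -0.01, 0, 0, 0, -0.0009, -0.0063, 0, -0.013, 0, 0, 0, -0.0013, -0.0084, 0, -0.016, 0, 0, 0, -0.0017, -0.0105, 0, -0.02, 0, 0, 0, -0.0022, -0.0125, 0, -0.023, 0, 0, 0, -0.0027, -0.0146, 0, -0.026, 0, 0, 0, -0.0033, -0.0166, 0, -0.026, 0, 0, 0, -0.0033, -0.0166, 0]' | sed -n 1,4p
python3 - <<'E'
from h import *
print(manip.get_obs()['joint_pos'].round(2))
im=manip.camera('side');a=cv2.resize(im[110:220,220:330],(390,390),interpolation=cv2.INTER_CUBIC)
cv2.imwrite('pics/m2.png',a)
for r in arc(.71,1.15,9,45,48):print(r)
E
```

```text
clock: 13.0
position: [0.6217, -0.0505, 0.1305]
ee_rot: [0.747, 0.541, 0.226, 0.313]
ft_force: [-0.9, 0.4, 3.2]
[ 0.53  0.12 -0.73  2.22  1.39  0.42 -1.68]
[-0.0058 -0.      0.     -0.     -0.0012 -0.0041]
[-0.0116  0.     -0.     -0.     -0.0027 -0.0081]
[-0.0175  0.      0.     -0.     -0.0043 -0.0121]
[-0.0233  0.      0.     -0.     -0.0061 -0.016 ]
[-0.0291  0.     -0.     -0.     -0.0081 -0.0198]
[-0.0349  0.      0.     -0.     -0.0103 -0.0235]
[-0.0407  0.      0.     -0.     -0.0126 -0.0271]
[-0.0465  0.     -0.     -0.     -0.0151 -0.0305]
[-0.0524  0.     -0.     -0.     -0.0178 -0.0338]
```

View pics/m2.png

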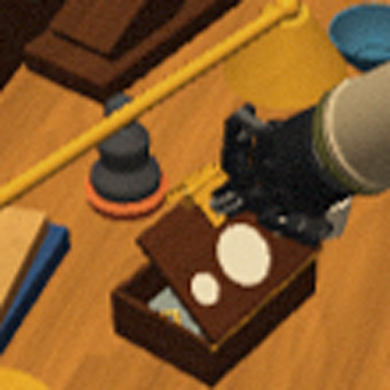

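The lid is about half open and the tip is still on the catch. Continue.

```bash
python3 jog.py '[-0.003, 0, 0, 0, -0.0006, -0.002, 0, -0.006, 0, 0, 0, -0.0012, -0.0041, 0, -0.009, 0, 0, 0, -0.0019, -0.0061, 0, -0.0116, 0, 0, 0, -0.0027, -0.0081, 0, -0.0145, 0, 0, 0, -0.0035, -0.0101, 0, -0.0175, 0, 0, 0, -0.0043, -0.0121, 0, -0.02, 0, 0, 0, -0.0052, -0.014, 0, -0.023, 0, 0, 0, -0.0061, -0.016, 0, -0.026, 0, 0, 0, -0.0071, -0.0179, 0, -0.029, 0, 0, 0, -0.0081, -0.0198, 0, -0.029, 0, 0, 0, -0.0081, -0.0198, 0]' | sed -n 1,4p
python3 - <<'E'
from h import *
print(manip.get_obs()['joint_pos'].round(2))
for r in arc(.95,1.25,6,46,48):print(r)
E
```

```text
clock: 14.42
position: [0.6029, -0.0443, 0.1386]
ee_rot: [0.743, 0.538, 0.233, 0.323]
ft_force: [0.0, 0.6, 1.2]
[ 0.52  0.06 -0.74  2.28  1.42  0.41 -1.76]
[-0.0058 -0.      0.     -0.     -0.0021 -0.0038]
[-0.0116  0.     -0.     -0.     -0.0044 -0.0075]
[-0.0175  0.     -0.     -0.     -0.0069 -0.0111]
[-0.0233  0.     -0.     -0.     -0.0096 -0.0146]
[-0.0291  0.     -0.     -0.     -0.0124 -0.0179]
[-0.0349 -0.     -0.     -0.     -0.0154 -0.0211]
```

```bash
python3 jog.py '[-0.003, 0, 0, 0, -0.001, -0.0019, 0, -0.006, 0, 0, 0, -0.0021, -0.0038, 0, -0.009, 0, 0, 0, -0.0032, -0.0057, 0, -0.0116, 0, 0, 0, -0.0044, -0.0075, 0, -0.0145, 0, 0, 0, -0.0056, -0.0093, 0, -0.0175, 0, 0, 0, -0.0069, -0.0111, 0, -0.02, 0, 0, 0, -0.0082, -0.0129, 0, -0.023, 0, 0, 0, -0.0096, -0.0146, 0, -0.023, 0, 0, 0, -0.0096, -0.0146, 0]' | sed -n 1,4p
python3 - <<'E'
from h import *
print(manip.get_obs()['joint_pos'].round(2))
im=manip.camera('side');a=cv2.resize(im[110:220,220:330],(390,390),interpolation=cv2.INTER_CUBIC)
cv2.imwrite('pics/m3.png',a)
E
```

```text
clock: 15.55
position: [0.5866, -0.039, 0.1416]
ee_rot: [0.739, 0.535, 0.24, 0.332]
ft_force: [1.2, -0.4, 0.2]
[ 0.52  0.01 -0.75  2.32  1.46  0.41 -1.84]
```

View pics/m3.png

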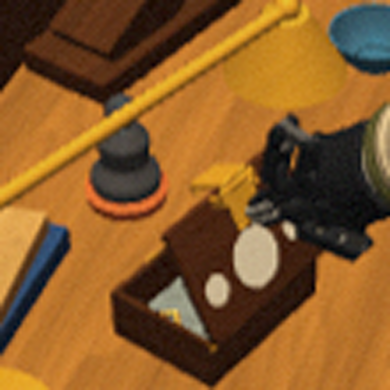

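The force has faded and the lid is near its rest angle. I'll withdraw slowly along the tool axis, then further.

```bash
python3 jog.py '[0, 0, 0, 0, 0, -0.002, 0, 0, 0, 0, 0, 0, -0.004, 0, 0, 0, 0, 0, 0, -0.006, 0, 0, 0, 0, 0, 0, -0.008, 0, 0, 0, 0, 0, 0, -0.01, 0, 0, 0, 0, 0, 0, -0.013, 0, 0, 0, 0, 0, 0, -0.016, 0, 0, 0, 0, 0, 0, -0.02, 0, 0, 0, 0, 0, 0, -0.025, 0, 0, 0, 0, 0, 0, -0.03, 0, 0, 0, 0, 0, 0.005, -0.04, 0, 0, 0, 0, 0, 0.01, -0.05, 0, 0, 0, 0, 0, 0.01, -0.05, 0, 0, 0, 0, 0, 0.01, -0.05, 0, 0, 0, 0, 0, 0.01, -0.05, 0, 0, 0, 0, 0, 0.01, -0.05, 0]'
python3 - <<'E'
from h import *
print(manip.get_obs()['joint_pos'].round(2))
a=[]
for n,x,y in(('side',220,110),('top',260,120)):
    a.append(cv2.resize(manip.camera(n)[y:y+110,x:x+110],(390,390),interpolation=cv2.INTER_CUBIC))
cv2.imwrite('pics/m4.png',np.hstack(a))
E
```

```text
clock: 17.6
position: [0.5575, -0.0294, 0.1819]
ee_rot: [0.739, 0.535, 0.239, 0.332]
ft_force: [0.3, 0.6, -0.1]
grip_width: -0.004
grasp_force: 0.0
[ 0.49 -0.18 -0.73  2.35  1.04  0.37 -1.48]
```

View pics/m4.png

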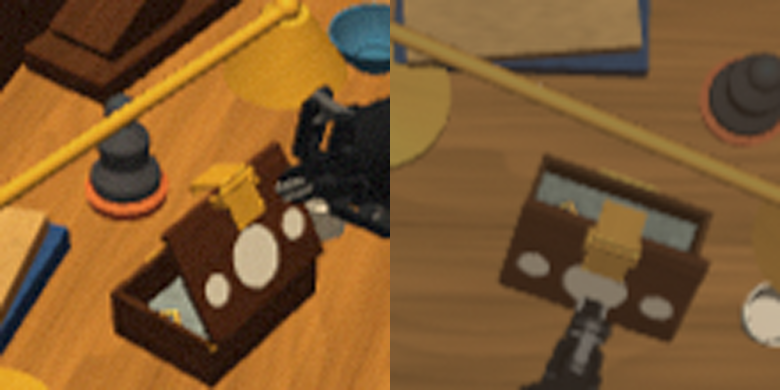

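Run:
```python
from h import *
for t,s in(((300.3,194.2),(281.2,191.8)),((335,206.9),(302.7,172.6))):
    q,e=tri(t,s);b=B.T@(q-hinge);print(b.round(4),round(e,4),'angle',np.arctan2(b[2],b[0])-np.arctan2(.010,.041))
```

```text
[0.0099 0.0506 0.039 ] 0.0011 angle 1.082202824847086
[ 0.0092 -0.0539  0.0406] 0.0001 angle 1.1073340528553663
```

The two small discs triangulate to a lid angle of about 1.09 rad. That is its rest position, and the tool is clear.

```bash
python3 -c "
from workcell import manip;print(manip.hand_in())"
```

```text
the job is handed in; nothing more can be done
None
```

The box is open: I let the lid up under the fingertip to about 1.09 rad (its rest angle), withdrew the tool clear and handed in at about 18 s; the highest force I read on the box was about 7 N, and I have no verdict back.

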